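# Free the hemmed-in ring blank and load the sizing machine

### The arm

A 6-joint arm with a two-finger parallel gripper is mounted at the origin on the work surface. World frame = base frame: x ahead of the robot, y to its left, z up, the work surface at z = 0. Lengths are in m, angles in rad, forces in N, time in s.
With the tool pointing down it reaches from about 0.375 to 0.975 m from the base axis. Payload 3.8 kg.
Tool frame: the origin (TCP) lies at the very end of the fingers, on their centre line; the grasp point (between the pads) lies 19 mm behind it; z points along the fingers, y is the line along which they close (so a half turn about z gives the same grasp; the last joint's range is limited). The gripper opens to 85 mm and grips with 20 to 120 N. Pads are 22 mm wide; open, the fingers measure 114 mm over their backs; the gripper's body (76 mm by 85 mm) begins 54 mm behind the grasp point. The pads swing forward as they close: fully open they stand 13 mm farther back than shut.
Start: joints at [1.203, 0.264, 1.604, -0, 1.274, -0.037], TCP at [0.219, 0.638, 0.205] pointing down, gripper open.
Joint ranges: [-2.63, 2.63], [-0.94, 2.18], [0.31, 2.57], [-1.31, 4.45], [0, 2.66], [-2.55, 2.55]. Speed limits (rad/s): [2.57, 2.57, 3.14, 3.14, 3.14, 3.14].

### API

Orientations are given as a 3x3 rotation matrix whose columns are the frame's x, y, z axes.
In Python, from rig import robot gives the robot as it stands.
- The arm moves only by the tool step_arm, never from a script. Its argument "plan" is a list of rows, each a list of 6 numbers: the shift along the tool's x, y, z in m, then the turn, a rotation vector about the tool's x, y, z in degrees. A call has 1 to 20 rows; each row shifts and turns the commanded pose from where the row before left it, along the tool's axes as they then stand; what a row does not reach is not made up. A row lasts 1/10 s, in which the tool goes at most 50 mm and 8.59 degrees, less where a joint would pass 70% of its speed; a pose out of reach is approached as far as the arm can. A call with a gripper value outside its range is refused whole. "jaw" is the finger opening in m, from 0 to 0.0854, set as the call begins (left out, the last holds). The fingers move at their own pace and stop on an object; the grip force is fixed at half the most. Time passes only in rows, so rows that do not move let the fingers close. It gives the time, the measured TCP pose, the force, the opening and the grip force at its end, in the units of the state.
- robot.observe(): the state, without advancing time (a new reading comes with each control period).
- robot.camera(name): name is "scene" or "top"; returns a dict with "image" (384x512x3 uint8, red, green, blue), "fx", "fy", "cx", "cy" (pixels), "position" and "rotation" of the camera in the world. Camera axes: x right, y down, z forward; pixel columns grow to the right and rows downward; lengths in m; the calibration is good to about 2 mm. A picture is of the moment at which its call begins. There is no depth.
- robot.finish_job(): hands the job in; it is judged then, once.
Trained networks look in the newest picture that a camera, given by its name, has taken for a name from the list of things; names that differ only in an ending like _2 or _b are one class to them, and where a whole thing is asked for, a point or a joint stands for the part that bears it (a point fixed in the world has none). Each returns a list of dicts, best first, with "score" (0 to 1); they miss things now and then, are a little off and sometimes report something else, mostly with a low value. They report only what shows in the picture. A call takes as long as a camera call. They do not tell look-alikes from the thing itself.
- robot.search_frame(camera, target): "box" ([left, top, right, bottom] in pixels, round what is visible of it).
- robot.masks_of(camera, target): "region" (384x512 bool, what is visible of it) and "box" ([left, top, right, bottom] in pixels, round what is visible of it).
The state is a dict: "time": time; "q": joint angles; "joint_velocities": joint speeds; "joint_torque": joint torques, N m; "tool_pos": TCP position; "tcp_rot": TCP orientation; "wrist_force": force on the tool from outside, world axes, zero at the start; "moment": the same for the moment, N m; "finger_gap": finger opening in m; "grip_force": force on a finger pad.
Only numpy, scipy, OpenCV 4.12 (cv2) and the standard library are available. Lean on these libraries where they do the work, as an engineer would, in place of code of your own. Each camera call takes 0.05 s, during which the arm holds its last target. There are 200 camera calls.

### The job

The copper ring blank is hemmed in on the wood-rimmed tray by two brass dies and a steel punch. First stand all three of them upright on the green side mat; then, while they are there, take the ring blank to the cream sizing machine and lay it flat on the round black pad with the small pin inside the ring; last, stand each die and the punch back upright and centred on the very seat of the tray it came from. Leave the jar, the ring box and the loupe where they are.

Things in the scene. Friction and masses are not known exactly. Their poses are not given: they have to be found in the camera images.
- blue_die: Brass die with a blue collar and blue cap. Round foot 40 mm across, 28 mm tall; on it a coloured collar 32 mm across, 3 mm thick; then a round shank 18 mm across from 31 to 86 mm up (last 6 mm the coloured cap). 0.3 to 0.5 kg. Origin: centre of the foot's underside; z up the shank. Stands on one of the tray's seats (which one varies). Grip the shank from above; the next shank's axis is 64 mm away.
- red_die: Brass die with a red collar and red cap. Same shape, size, mass and origin as the blue die; starts on another seat.
- punch: Steel (silver-grey) punch with a black collar and black cap. Same shape, size, mass and origin as the blue die; starts on another seat.
- ring_blank: Copper ring blank, lying flat: 29 mm outside diameter, 22 mm bore, 12 mm tall, 30 g. Origin: centre of its underside, on the ring's axis; z along the axis. Starts on the tray floor, midway between the three seats, about 2 mm from the foot of each die and the punch: no room for fingers until they are gone.
- tray: Fixed tray with a white floor and dark wooden rim, 170 x 170 mm, floor top at 8 mm, rim 6 mm wide with its top 14 mm above the counter. Origin: centre of its underside on the counter. Three flat grey disc seats 48 mm across on the floor, centres 37 mm from the tray's centre, along its own +x and at 120 and 240 degrees anticlockwise from it. Place and yaw vary; it may change sides with the mat.
- mat: Fixed flat green mat, 180 x 180 mm and 4 mm thick, empty at the start: the side area. Origin: centre of its underside on the counter; top at z = 4 mm. Place and yaw vary.
- machine: Fixed cream ring sizing machine. Origin: on the counter, under the small steel pin (5 mm thick, 12.5 mm tall) in the middle of a flat black round pad 72 mm across, its top 35 mm above the counter. Base 150 mm wide, 31 mm high, 50 mm before the pin (own -x) to 310 mm behind. Its 340 mm high head begins 130 mm behind the pin (own +x, roughly world -y); mandrel and lever are not used.
- jar: Bystander: amber glass jar with a white cap, 52 mm across, 85 mm tall. Origin under its centre. Leave alone.
- ring_box: Bystander: dark blue closed ring box, 57 x 57 mm, 44 mm tall. Origin under its centre. Leave alone.
- loupe: Bystander: black loupe standing on its foot, 48 mm across, 40 mm tall. Origin under its centre. Leave alone.
There are look-alikes about, which are no part of the job. What is shaped like the blue_die but pink is not meant.

How it is judged:
On the way, in this order (a step that is already met when the one before it is completed fails the run):
1. both dies and the punch stand upright, released and at rest, on the green mat (x of blue_die in the frame of mat between -0.09 and 0.09 m and y of blue_die in the frame of mat between -0.09 and 0.09 m and z of blue_die in the frame of mat between 0 and 0.009 m and angle between each of blue_die, red_die, punch's own z axis and vertical below 0.1 rad and linear speed of each of blue_die, red_die, punch below 0.02 m/s and angular speed of each of blue_die, red_die, punch below 0.2 rad/s and contact force between the fingers and blue_die below 0.1 N and x of red_die in the frame of mat between -0.09 and 0.09 m and y of red_die in the frame of mat between -0.09 and 0.09 m and z of red_die in the frame of mat between 0 and 0.009 m and contact force between the fingers and red_die below 0.1 N and x of punch in the frame of mat between -0.09 and 0.09 m and y of punch in the frame of mat between -0.09 and 0.09 m and z of punch in the frame of mat between 0 and 0.009 m and contact force between the fingers and punch below 0.1 N), for 0.2 s.
2. while all three stand on the mat, the ring blank lies flat on the machine's pad around the pin, released and at rest (all of step 1 and horizontal distance between ring_blank and machine below 0.01 m and z of ring_blank in the frame of machine between 0.031 and 0.039 m and angle between ring_blank's own z axis and vertical below 0.12 rad and linear speed of ring_blank below 0.02 m/s and angular speed of ring_blank below 0.2 rad/s and contact force between the fingers and ring_blank below 0.1 N), for 0.2 s.
At the end, for the whole second after the job is handed in: The ring blank lies flat on the machine's pad around the pin (axis within 10 mm of the pin, underside within 4 mm of the pad's top, tilt under 0.12 rad); each die and the punch stands upright (tilt under 0.1 rad) within 14 mm of where it stood at the start; all four are released and at rest (horizontal distance between ring_blank and machine below 0.01 m and z of ring_blank in the frame of machine between 0.031 and 0.039 m and angle between ring_blank's own z axis and vertical below 0.12 rad and linear speed of each of ring_blank, blue_die, red_die, punch below 0.02 m/s and angular speed of each of ring_blank, blue_die, red_die, punch below 0.2 rad/s and contact force between the fingers and ring_blank below 0.1 N and distance of each of blue_die, red_die, punch from where it was at the start of the episode below 0.014 m and angle between each of blue_die, red_die, punch's own z axis and vertical below 0.1 rad and contact force between the fingers and blue_die below 0.1 N and contact force between the fingers and red_die below 0.1 N and contact force between the fingers and punch below 0.1 N); the robot touches nothing.
It fails at once if the jar is disturbed (moved more than 20 mm) (distance of jar from where it was at the start of the episode above 0.02 m).
It fails at once if the ring box is disturbed (moved more than 20 mm) (distance of ring_box from where it was at the start of the episode above 0.02 m).
It fails at once if the loupe is disturbed (moved more than 20 mm) (distance of loupe from where it was at the start of the episode above 0.02 m).
It also fails if it takes over 136 s, if anything falls off the work surface, if the arm or the gripper's body presses on something with over 40 N, if the wrist force passes 120 N, or if a joint passes its speed limit or range.

## Working session

There is one attempt and no reset: what is moved stays moved. The work goes in short steps, Python scripts to look and compute and a tool call to move; the robot and the scene stay as the last step left them, time stands still between calls to the robot, and variables do not carry over. Pictures are saved under pics/ and viewed, at most 14 in all, crops included, and the job is handed in when it is done.

Besides the shell and the picture viewer there is one more tool, called after ">>>" as a command line: name --pt "numbers of a row" for each row, then --argument value for the rest. step_arm: Moves the arm, as the interface text tells. Its arguments: {"type":"object","properties":{"plan":{"type":"array","items":{"type":"array","items":{"type":"number"}}},"jaw":{"type":"number"}},"required":["plan"]}

```bash
mkdir -p pics; ls
python3 - <<'E'
from rig import robot
import cv2
for n in("scene","top"):
    c=robot.camera(n); cv2.imwrite(f"pics/{n}0.png",c["image"][:,:,::-1])
    print(n,c["fx"],c["fy"],c["cx"],c["cy"],c["position"],c["rotation"])
s=robot.observe(); print(s["time"],s["tool_pos"],s["tcp_rot"],s["finger_gap"])
E
```

```text
pics
scene 497.5800780080199 497.5800780080199 244.1169016531168 192.3245663840824 [ 1.19351528 -0.17039193  0.90742855] [[ 0.30604338  0.78896827 -0.53279125]
 [ 0.9519445  -0.26054241  0.16099479]
 [-0.01179494 -0.55645909 -0.83079128]]
top 361.74639982662785 361.74639982662785 258.05645451067704 195.48494500795283 [0.5083616  0.00839061 0.91420165] [[ 0.01985256 -0.9907169   0.13448382]
 [-0.9994199  -0.02338754 -0.02475673]
 [ 0.02767216 -0.13391432 -0.99060648]]
0.1 [0.21899297 0.63772173 0.20424629] [[-9.45785143e-01  3.24792164e-01 -7.16924550e-04]
 [ 3.24792953e-01  9.45783106e-01 -1.96317531e-03]
 [ 4.04311706e-05 -2.08959408e-03 -9.99997816e-01]] 0.0851827286255953
```

View pics/top0.png

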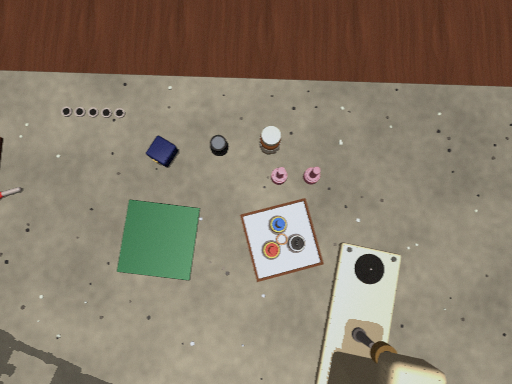

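View pics/scene0.png

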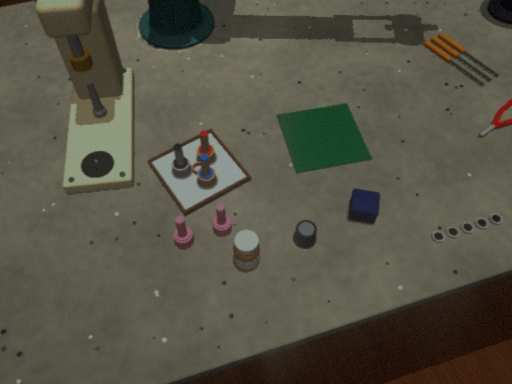

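The top view shows the tray centred near (282,240), the mat near (160,240), the pad near (369,268) and the pink look-alikes at (280,175) and (313,175). The scene view agrees. Next I'll measure from both views.

```bash
cat > h.py <<'E'
from rig import robot
import numpy as np, cv2
from scipy.optimize import least_squares
def ray(c,p):
    d=np.array([(p[0]-c["cx"])/c["fx"],(p[1]-c["cy"])/c["fy"],1.]); return np.array(c["rotation"])@d
def onz(c,p,z):
    d=ray(c,p); o=np.array(c["position"]); return o+d*(z-o[2])/d[2]
def proj(c,X):
    v=(np.atleast_2d(X)-c["position"])@np.array(c["rotation"])
    return np.c_[c["fx"]*v[:,0]/v[:,2]+c["cx"],c["fy"]*v[:,1]/v[:,2]+c["cy"]]
def tri(cs,ps):
    A=0;b=0;ds=[]
    for c,p in zip(cs,ps):
        d=ray(c,p); d/=np.linalg.norm(d); M=np.eye(3)-np.outer(d,d); A=A+M; b=b+M@np.array(c["position"]); ds.append(M)
    X=np.linalg.solve(A,b)
    return X,[np.linalg.norm(M@(X-c["position"])) for M,c in zip(ds,cs)]
E
python3 - <<'E'
from h import *
cs={n:robot.camera(n) for n in("top","scene")}
for t in("tray","mat","machine","blue_die","red_die","punch","ring_blank"):
    cen={}
    for n,c in cs.items():
        r=robot.masks_of(n,t)
        for m in r[:3]:
            k=m["region"].astype(np.uint8); ys,xs=np.nonzero(k)
            print(t,n,round(m["score"],2),np.round(m["box"]),k.sum(),xs.mean().round(1),ys.mean().round(1))
        if t in("tray","mat") and r:
            k=r[0]["region"].astype(np.uint8); cn=max(cv2.findContours(k,0,2)[0],key=cv2.contourArea)
            q=cv2.boxPoints(cv2.minAreaRect(cn)) if 0 else cv2.approxPolyDP(cv2.convexHull(cn),6,True)[:,0]
            P=np.array([onz(c,p,.014 if t=="tray" else .004)[:2] for p in q]); print(q.tolist(),P.round(3).tolist(),P.mean(0).round(4))
# crops
a=[cv2.resize(cs["top"]["image"][190:290,230:330],None,fx=4,fy=4,interpolation=2),cv2.resize(cs["scene"]["image"][120:220,145:245],None,fx=4,fy=4,interpolation=2)]
cv2.imwrite("pics/crop.png",np.hstack(a)[:,:,::-1])
E
```

```text
tray top 0.58 [239. 198. 321. 280.] 3900 281.5 239.2
[[305, 199], [322, 263], [258, 280], [242, 215]] [[0.624, -0.132], [0.467, -0.175], [0.423, -0.018], [0.581, 0.025]] [ 0.5236 -0.0751]
tray scene 0.91 [149. 131. 254. 217.] 3697 199.3 174.6
[[211, 130], [251, 178], [185, 215], [148, 160]] [[0.427, -0.017], [0.589, 0.029], [0.636, -0.133], [0.468, -0.177]] [ 0.5303 -0.0746]
mat top 0.8 [118. 199. 203. 281.] 5313 158.8 239.6
[[130, 200], [199, 209], [188, 279], [117, 270]] [[0.613, 0.307], [0.594, 0.134], [0.421, 0.153], [0.44, 0.327]] [0.5171 0.2302]
mat scene 0.92 [279. 105. 371. 170.] 4459 322.8 137.7
[[345, 104], [370, 158], [297, 172], [278, 115]] [[0.442, 0.322], [0.614, 0.306], [0.599, 0.134], [0.424, 0.152]] [0.52   0.2288]
machine top 0.97 [315. 244. 450. 384.] 10540 366.3 324.1
machine scene 0.79 [ 33.   0. 135. 194.] 12535 93.4 95.6
blue_die top 0.69 [304. 170. 319. 183.] 206 311.6 175.3
blue_die top 0.55 [270. 166. 288. 184.] 229 279.3 175.6
blue_die top 0.5 [272. 219. 285. 232.] 174 278.0 224.2
blue_die scene 0.83 [212. 203. 228. 238.] 441 221.7 221.5
blue_die scene 0.73 [200. 153. 216. 185.] 435 206.0 172.9
blue_die scene 0.7 [178. 216. 196. 250.] 457 182.8 234.3
punch top 0.49 [288. 238. 304. 252.] 244 296.4 242.8
punch scene 0.78 [171. 146. 189. 176.] 462 180.4 161.9
ring_blank top 0.55 [276. 237. 288. 245.] 17 281.2 240.6
ring_blank scene 0.63 [ 35.   0. 136. 192.] 12476 93.3 95.3
ring_blank scene 0.48 [193. 163. 200. 173.] 25 195.5 166.1
```

View pics/crop.png

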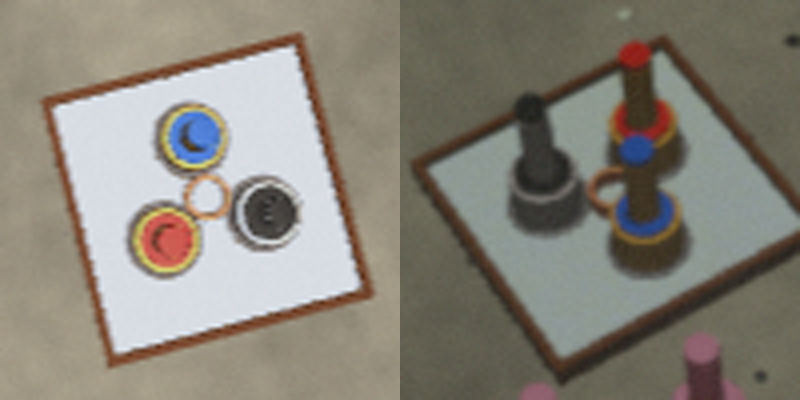

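The crop shows, in top-view pixels, blue near (278,224), red near (271.5,250), the punch near (296.5,243) and the ring near (282,239). In the scene view the caps are at about (204,157), (204,134) and (177.5,147).

Run:
```python
from h import *
cs={n:robot.camera(n) for n in("top","scene")}
T,S=cs["top"],cs["scene"]
def hsv(c): return cv2.cvtColor(c["image"],cv2.COLOR_RGB2HSV)
t={"blue":(278.2,224.3),"red":(271.5,250),"punch":(296.5,243)}
col={"blue":(645,213),"red":(643,122),"punch":(545,168)}
cap={"blue":(637,150),"red":(635,55),"punch":(530,107)}
sp=lambda p:(145+(p[0]-400)/4,120+p[1]/4)
for k in t:
    X,e=tri([T,S],[t[k],sp(col[k])]); print(k,"collar",X.round(4),np.round(e,4),"cap xy at .092",onz(S,sp(cap[k]),.092).round(4),"top xy at .037",onz(T,t[k],.037).round(4))
print("ring top",onz(T,(282,239.2),.02).round(4),"tri",tri([T,S],[(281.8,239.0),sp((606,190))]))
# tray / mat: subpixel by colour; pad by dark blob
for n,c in cs.items():
    im=c["image"].astype(int); h=hsv(c)
    g=((h[...,0]>60)&(h[...,0]<85)&(h[...,1]>120)).astype(np.uint8)
    cn=max(cv2.findContours(g,0,1)[0],key=cv2.contourArea); q=cv2.boxPoints(cv2.minAreaRect(np.array([onz(c,p,.004)[:2]*1000 for p in cn[:,0]],np.float32)))
    r=cv2.minAreaRect(np.array([onz(c,p,.004)[:2]*1000 for p in cn[:,0]],np.float32)); print(n,"mat",r)
    k=robot.masks_of(n,"tray")[0]["region"].astype(np.uint8); 
    cn=max(cv2.findContours(k,0,1)[0],key=cv2.contourArea)
    print(n,"tray",cv2.minAreaRect(np.array([onz(c,p,.014)[:2]*1000 for p in cn[:,0]],np.float32)))
    x0,y0=(369,268) if n=="top" else (97,164)
    m=np.zeros(h.shape[:2],np.uint8); m[y0-22:y0+22,x0-22:x0+22]=(h[y0-22:y0+22,x0-22:x0+22,2]<75)
    cn=max(cv2.findContours(m,0,1)[0],key=cv2.contourArea); e=cv2.fitEllipse(cn); print(n,"pad",e,onz(c,e[0],.035).round(4)); cs[n]["pad"]=e[0]
print("pad tri",tri([T,S],[T["pad"],S["pad"]]))
a=[cv2.resize(T["image"][240:300,330:410],(400,300),interpolation=2),cv2.resize(S["image"][130:200,57:137],(400,350),interpolation=2)[:300]]
cv2.imwrite("pics/pad.png",np.hstack(a)[:,:,::-1])
```

```text
blue collar [ 0.5585 -0.064   0.0318] [0.0003 0.0003] cap xy at .092 [ 0.562  -0.0642  0.092 ] top xy at .037 [ 0.5581 -0.0638  0.037 ]
red collar [ 0.4962 -0.0483  0.0307] [0.0005 0.0005] cap xy at .092 [ 0.4995 -0.0483  0.092 ] top xy at .037 [ 0.4961 -0.0484  0.037 ]
punch collar [ 0.5141 -0.1086  0.0353] [0.0002 0.0002] cap xy at .092 [ 0.5166 -0.1102  0.092 ] top xy at .037 [ 0.514  -0.1086  0.037 ]
ring top [ 0.5227 -0.075   0.02  ] tri (array([ 0.52291793, -0.07655783,  0.01273781]), [np.float64(0.001408183768745552), np.float64(0.0014081837687455725)])
top mat ((437.64569091796875, 321.939453125), (0.0, 0.0), 0.0)
top tray ((523.8455200195312, -74.98033142089844), (171.17860412597656, 169.36268615722656), 15.56621265411377)
top pad ((368.9122009277344, 268.5406494140625), (27.591859817504883, 29.337736129760742), 152.97462463378906) [ 0.4565 -0.2841  0.035 ]
scene mat ((519.575439453125, 229.1170196533203), (174.67367553710938, 176.4544677734375), 84.45218658447266)
scene tray ((530.899169921875, -75.0101318359375), (178.59983825683594, 174.05838012695312), 15.805132865905762)
scene pad ((96.9859619140625, 163.89944458007812), (24.20064353942871, 32.15127944946289), 73.77302551269531) [ 0.4605 -0.2862  0.035 ]
pad tri (array([ 0.45606035, -0.28648578,  0.02937852]), [np.float64(0.0004865155903641438), np.float64(0.000486515590364115)])
```

Cap, collar and pad heights agree with the text to within about 5 mm. The tray centre is about (0.5245,-0.0748), the mat centre (0.519,0.2295) and the pad (0.458,-0.285). I'll align the tool with the world axes (tool x = -X, y = +Y, z = down) and go above the blue die.

>>> step_arm --pt "0 0 0 0 0 -6.32" --pt "0 0 0 0 0 -6.32" --pt "0 0 0 0 0 -6.32" --pt "-0.019 -0.039 0.0025 0 0 0" --pt "-0.019 -0.039 0.0025 0 0 0" --pt "-0.019 -0.039 0.0025 0 0 0" --pt "-0.019 -0.039 0.0025 0 0 0" --pt "-0.019 -0.039 0.0025 0 0 0" --pt "-0.019 -0.039 0.0025 0 0 0" --pt "-0.019 -0.039 0.0025 0 0 0" --pt "-0.019 -0.039 0.0025 0 0 0" --pt "-0.019 -0.039 0.0025 0 0 0" --pt "-0.019 -0.039 0.0025 0 0 0" --pt "-0.019 -0.039 0.0025 0 0 0" --pt "-0.019 -0.039 0.0025 0 0 0" --pt "-0.019 -0.039 0.0025 0 0 0" --pt "-0.019 -0.039 0.0025 0 0 0" --pt "-0.019 -0.039 0.0025 0 0 0" --pt "-0.019 -0.039 0.0025 0 0 0" --jaw 0.045

```text
time: 3.0
tool_pos: [0.524, 0.0127, 0.1658]
tcp_rot: [[-1.0, 0.0, 0.001], [0.0, 1.0, 0.0], [-0.001, 0.0, -1.0]]
wrist_force: [0.4, -0.2, 0.7]
finger_gap: 0.0447
grip_force: 0.0
```

>>> step_arm --pt "-0.018 -0.038 0 0 0 0" --pt "-0.018 -0.038 0 0 0 0" --pt "0 0 0 0 0 0" --pt "0 0 0 0 0 0"

```text
time: 3.4
tool_pos: [0.5594, -0.0624, 0.1654]
tcp_rot: [[-1.0, 0.002, -0.0], [0.002, 1.0, 0.0], [0.0, 0.0, -1.0]]
wrist_force: [-0.3, -0.9, 0.2]
finger_gap: 0.0452
grip_force: 0.0
```

Run:
```python
from h import *
o=robot.observe(); print(o["tool_pos"])
T=robot.camera("top");S=robot.camera("scene")
for c in(T,S): print(proj(c,o["tool_pos"]))
a=[cv2.resize(T["image"][160:300,210:350],(400,400),interpolation=2),cv2.resize(S["image"][60:220,120:280],(400,400),interpolation=2)]
cv2.imwrite("pics/a1.png",np.hstack(a)[:,:,::-1])
```

```text
[ 0.55936751 -0.06240117  0.16535184]
[[282.66096859 220.26488634]]
[[201.86216229 133.17231962]]
```

View pics/a1.png

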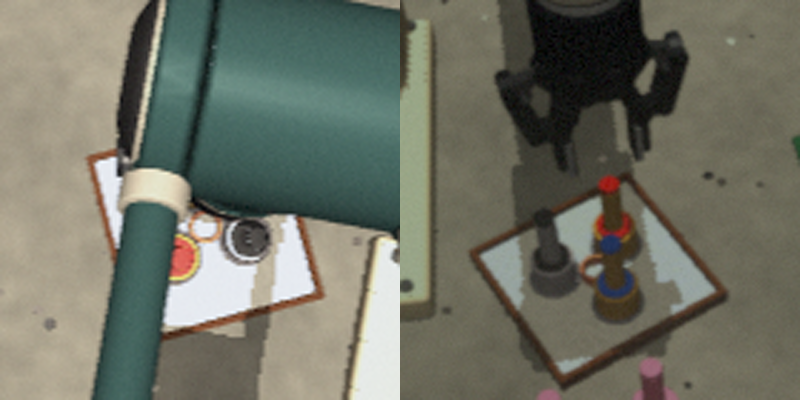

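The scene crop shows both fingertips above the tray with their midpoint near px (201.6,125), which matches the predicted TCP column of 201.9. So the robot and camera frames agree, and I'm descending on the blue die.

>>> step_arm --pt "0 -0.001 0.025 0 0 0" --pt "0 0 0.025 0 0 0" --pt "0 0 0.025 0 0 0" --pt "0 0 0.025 0 0 0" --pt "0 0 0.015 0 0 0" --pt "0 0 0 0 0 0" --pt "0 0 0 0 0 0"

```text
time: 4.2
tool_pos: [0.5595, -0.0619, 0.051]
tcp_rot: [[-1.0, -0.001, 0.0], [-0.001, 1.0, -0.0], [-0.0, -0.0, -1.0]]
wrist_force: [0.8, -0.3, 0.8]
finger_gap: 0.0451
grip_force: 0.0
```

Run:
```python
from h import *
o=robot.observe(); print(o["tool_pos"])
S=robot.camera("scene")
print(proj(S,o["tool_pos"]))
cv2.imwrite("pics/a2.png",cv2.resize(S["image"][80:220,135:275],(560,560),interpolation=2)[:,:,::-1])
```

```text
[ 0.55947461 -0.0619305   0.0509687 ]
[[206.48036135 168.1119453 ]]
```

View pics/a2.png

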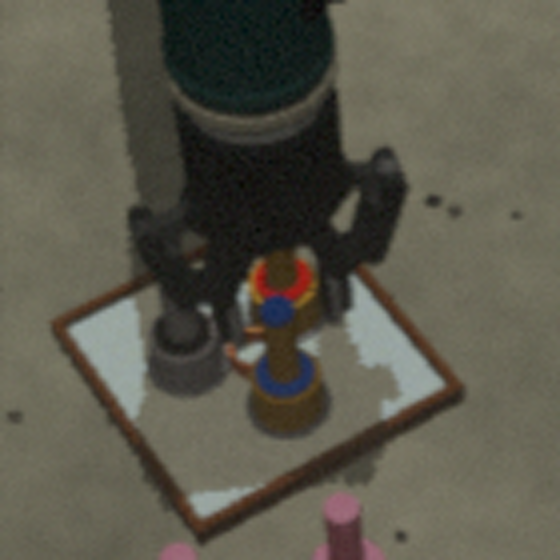

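The blue shank sits between the open fingertips: its column is 206 and the predicted TCP is at (206.5,168). Closing.

>>> step_arm --pt "0 0 0 0 0 0" --pt "0 0 0 0 0 0" --pt "0 0 0 0 0 0" --pt "0 0 0 0 0 0" --pt "0 0 0 0 0 0" --pt "0 0 0 0 0 0" --jaw 0.0

```text
time: 4.85
tool_pos: [0.5608, -0.0631, 0.0521]
tcp_rot: [[-1.0, 0.0, 0.003], [0.0, 1.0, -0.001], [-0.003, -0.001, -1.0]]
wrist_force: [0.0, -0.3, 5.9]
finger_gap: 0.0155
grip_force: 58.7
```

Run:
```python
from h import *
o=robot.observe(); print(o["tool_pos"],o["wrist_force"],o["finger_gap"])
S=robot.camera("scene")
print(proj(S,o["tool_pos"]))
cv2.imwrite("pics/a3.png",cv2.resize(S["image"][120:200,165:245],(560,560),interpolation=2)[:,:,::-1])
```

```text
[ 0.56076682 -0.06312236  0.05213157] [ 0.01156527 -0.30729524  5.86984242] 0.015532487550257488
[[206.06336558 168.38905806]]
```

View pics/a3.png

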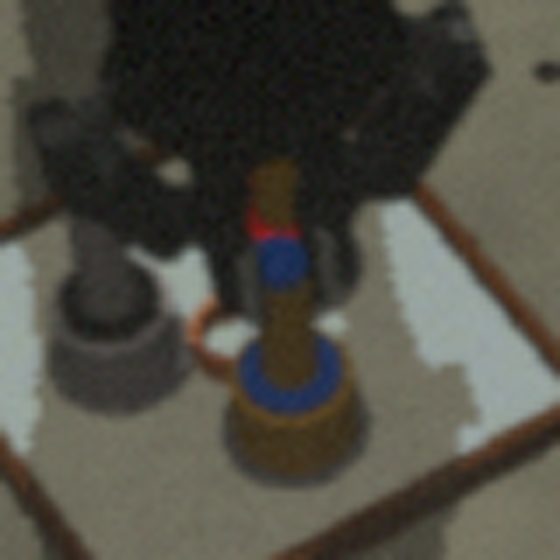

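The fingers have closed on the shank with a gap of 15.5 mm and a grip of 59 N. In the scene they look somewhat high or behind relative to the shank: tips near px row 165, predicted 168. I'll test with a small lift.

>>> step_arm --pt "0 0 -0.003 0 0 0" --pt "0 0 -0.003 0 0 0" --pt "0 0 -0.004 0 0 0" --pt "0 0 -0.004 0 0 0" --pt "0 0 0 0 0 0" --pt "0 0 0 0 0 0"

```text
time: 5.5
tool_pos: [0.5593, -0.0625, 0.0645]
tcp_rot: [[-1.0, -0.0, 0.0], [-0.0, 1.0, 0.0], [-0.0, 0.0, -1.0]]
wrist_force: [-1.4, 0.8, -2.5]
finger_gap: 0.0153
grip_force: 58.6
```

Run:
```python
from h import *
o=robot.observe(); print(o["tool_pos"],o["wrist_force"],o["moment"],o["finger_gap"])
S=robot.camera("scene")
print(proj(S,o["tool_pos"]))
im=S["image"][120:200,165:245].astype(float); im=np.clip(255*(im/255)**.45,0,255).astype(np.uint8)
cv2.imwrite("pics/a4.png",cv2.resize(im,(560,560),interpolation=2)[:,:,::-1])
```

```text
[ 0.55933008 -0.06252192  0.06453069] [-1.41888093  0.78625688 -2.52990244] [-0.03940468 -0.00059217 -0.00354562] 0.015311863091546012
[[205.7163027  164.31441418]]
```

View pics/a4.png

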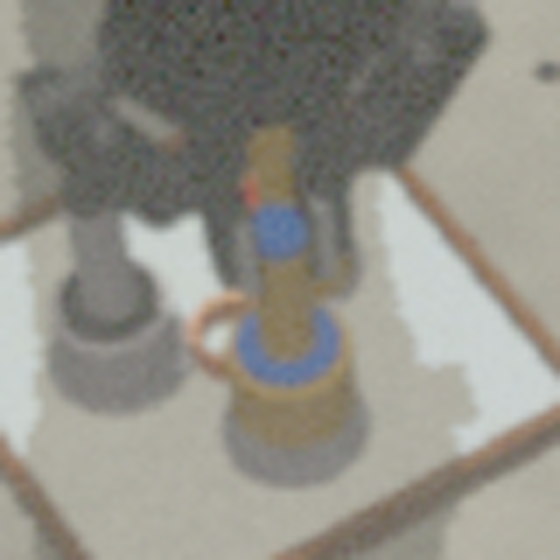

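The blue die lifted upright with about 12 mm of clearance: its grey seat shows below the foot at crop (295,450), and the grip is firm. Carrying it to the mat.

>>> step_arm --pt "0 0 -0.02 0 0 0" --pt "0 0 -0.03 0 0 0" --pt "0 0.015 -0.01 0 0 0" --pt "0 0.03 0 0 0 0" --pt "-0.001 0.04 0 0 0 0" --pt "-0.001 0.04 0 0 0 0" --pt "-0.001 0.04 0 0 0 0" --pt "-0.001 0.04 0 0 0 0" --pt "-0.001 0.04 0 0 0 0" --pt "-0.001 0.04 0 0 0 0" --pt "0 0.03 0 0 0 0" --pt "0 0.012 0 0 0 0" --pt "0 0 0 0 0 0" --pt "0 0 0.02 0 0 0" --pt "0 0 0.02 0 0 0" --pt "0 0 0.02 0 0 0" --pt "0 0 0.008 0 0 0" --pt "0 0 0 0 0 0" --pt "0 0 0 0 0 0"

```text
time: 7.45
tool_pos: [0.5658, 0.2639, 0.057]
tcp_rot: [[-1.0, 0.001, 0.001], [0.001, 1.0, 0.0], [-0.001, 0.0, -1.0]]
wrist_force: [-0.2, -0.0, -3.3]
finger_gap: 0.0151
grip_force: 59.0
```

>>> step_arm --pt "0 0 0.003 0 0 0" --pt "0 0 0.003 0 0 0" --pt "0 0 0.001 0 0 0" --pt "0 0 0.001 0 0 0" --pt "0 0 0 0 0 0"

```text
time: 7.95
tool_pos: [0.5652, 0.2645, 0.0484]
tcp_rot: [[-1.0, -0.0, -0.0], [-0.0, 1.0, -0.0], [0.0, -0.0, -1.0]]
wrist_force: [-0.8, 0.5, -3.5]
finger_gap: 0.0152
grip_force: 59.0
```

>>> step_arm --pt "0 0 0.001 0 0 0" --pt "0 0 0.001 0 0 0" --pt "0 0 0 0 0 0"

```text
time: 8.25
tool_pos: [0.5662, 0.2646, 0.0482]
tcp_rot: [[-1.0, -0.0, 0.002], [-0.0, 1.0, 0.0], [-0.002, 0.0, -1.0]]
wrist_force: [-2.8, -1.6, 4.7]
finger_gap: 0.0154
grip_force: 59.8
```

Contact is made (force swung from -3.5 to +4.7 N). Releasing.

>>> step_arm --pt "0 0 0 0 0 0" --pt "0 0 0 0 0 0" --pt "0 0 0 0 0 0" --pt "0 0 0 0 0 0" --pt "0 0 -0.02 0 0 0" --pt "0 0 -0.03 0 0 0" --pt "0 0 -0.04 0 0 0" --pt "0 0 -0.025 0 0 0" --pt "0.006 -0.03 0 0 0 0" --pt "0.008 -0.04 0 0 0 0" --pt "0.008 -0.04 0 0 0 0" --pt "0.008 -0.04 0 0 0 0" --pt "0.008 -0.04 0 0 0 0" --pt "0.008 -0.04 0 0 0 0" --pt "0.008 -0.04 0 0 0 0" --pt "0.008 -0.04 0 0 0 0" --pt "0.004 -0.003 0 0 0 0" --pt "0 0 0 0 0 0" --pt "0 0 0 0 0 0" --jaw 0.045

```text
time: 10.15
tool_pos: [0.4995, -0.0479, 0.1615]
tcp_rot: [[-1.0, -0.0, 0.0], [-0.0, 1.0, 0.001], [-0.0, 0.001, -1.0]]
wrist_force: [-0.1, -0.8, -0.2]
finger_gap: 0.0448
grip_force: 0.0
```

Run:
```python
from h import *
o=robot.observe(); print(o["tool_pos"])
S=robot.camera("scene"); T=robot.camera("top")
cv2.imwrite("pics/a5.png",np.hstack([S["image"][60:260,140:400],T["image"][160:360,90:350]])[:,:,::-1])
```

```text
[ 0.49949209 -0.04789788  0.16150399]
```

View pics/a5.png

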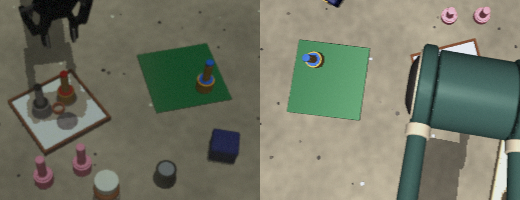

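The blue die stands upright on the mat at scene crop (206,80) and top crop (314,60), and blue's seat on the tray is empty. Now I'll check where it really landed against the TCP, to calibrate.

Run:
```python
from h import *
S=robot.camera("scene"); T=robot.camera("top")
a=cv2.cvtColor(T["image"],cv2.COLOR_RGB2HSV)[200:280,118:200]
m=((a[...,0]>95)|(a[...,0]<45))&(a[...,1]>60)
ys,xs=np.nonzero(m); print(m.sum(),xs.min()+118,xs.max()+118,ys.min()+200,ys.max()+200)
for n,c in(("top",T),("scene",S)):
  for r in robot.masks_of(n,"blue_die"):
    k=r["region"]; ys,xs=np.nonzero(k); v=c["image"][k].mean(0); print(n,round(r["score"],2),np.round(r["box"],1),xs.mean().round(1),ys.mean().round(1),v.round())
for z in(.004,.03,.035,.09): print(z,proj(T,[.566,.2645,z]),proj(S,[.566,.2645,z]))
cv2.imwrite("pics/a6.png",np.hstack([cv2.resize(T["image"][205:235,128:158],(400,400),interpolation=2),cv2.resize(S["image"][105:165,315:375],(400,400),interpolation=2)])[:,:,::-1])
```

```text
262 132 153 211 227
top 0.76 [306.5 169.1 321.1 181.7] 311.8 175.0 [180. 133. 146.]
top 0.53 [133.7 214.3 155.7 228.9] 144.1 219.5 [ 97. 109. 124.]
scene 0.78 [174.5 220.1 197.6 247.4] 183.0 234.5 [107.  71.  78.]
scene 0.73 [337.4 119.5 355.4 148.7] 346.2 138.0 [57. 59. 55.]
scene 0.66 [211.5 204.7 229.1 235.7] 221.8 221.7 [108.  75.  80.]
0.004 [[145.89329022 219.0372587 ]] [[344.33081326 146.79509055]]
0.03 [[142.89709743 218.29303721]] [[346.10621975 139.5751597 ]]
0.035 [[142.3006233  218.14487956]] [[346.45543151 138.15504282]]
0.09 [[135.26259043 216.39670923]] [[350.47349104 121.81505979]]
```

View pics/a6.png

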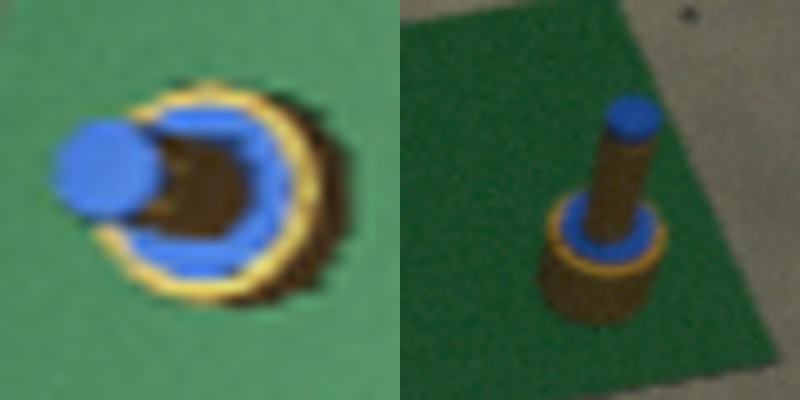

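The cap centres lie within about 2 mm of the release TCP in both views, so grasps are centred. Same procedure for the red die.

>>> step_arm --pt "0.0015 0 0.03 0 0 0" --pt "0 0 0.03 0 0 0" --pt "0 0 0.03 0 0 0" --pt "0 0 0.015 0 0 0" --pt "0 0 0.0065 0 0 0" --pt "0 0 0 0 0 0" --pt "0 0 0 0 0 0"

```text
time: 11.15
tool_pos: [0.4988, -0.0485, 0.0509]
tcp_rot: [[-1.0, -0.0, 0.002], [-0.0, 1.0, -0.0], [-0.002, -0.0, -1.0]]
wrist_force: [0.6, 0.4, 0.5]
finger_gap: 0.0451
grip_force: 0.0
```

>>> step_arm --pt "0 0 0 0 0 0" --pt "0 0 0 0 0 0" --pt "0 0 0 0 0 0" --pt "0 0 0 0 0 0" --pt "0 0 0 0 0 0" --pt "0 0 0 0 0 0" --pt "0 0 -0.003 0 0 0" --pt "0 0 -0.005 0 0 0" --pt "0 0 -0.006 0 0 0" --pt "0 0 0 0 0 0" --jaw 0.0

```text
time: 12.15
tool_pos: [0.4984, -0.0487, 0.0648]
tcp_rot: [[-1.0, -0.0, 0.001], [-0.0, 1.0, -0.0], [-0.001, -0.0, -1.0]]
wrist_force: [0.6, 0.1, -3.7]
finger_gap: 0.0152
grip_force: 58.6
```

>>> step_arm --pt "0 0 -0.02 0 0 0" --pt "0 0 -0.03 0 0 0" --pt "0 0.014 -0.01 0 0 0" --pt "0 0.03 0 0 0 0" --pt "0.004 0.04 0 0 0 0" --pt "0.005 0.04 0 0 0 0" --pt "0.005 0.04 0 0 0 0" --pt "0.005 0.04 0 0 0 0" --pt "0.005 0.04 0 0 0 0" --pt "0.004 0.04 0 0 0 0" --pt "0 0.03 0 0 0 0" --pt "0 0 0 0 0 0" --pt "0 0 0.02 0 0 0" --pt "0 0 0.02 0 0 0" --pt "0 0 0.02 0 0 0" --pt "0 0 0.01 0 0 0" --pt "0 0 0.004 0 0 0" --pt "0 0 0.002 0 0 0" --pt "0 0 0 0 0 0" --pt "0 0 0 0 0 0"

```text
time: 14.15
tool_pos: [0.4707, 0.2658, 0.049]
tcp_rot: [[-1.0, 0.0, 0.002], [0.0, 1.0, 0.001], [-0.002, 0.001, -1.0]]
wrist_force: [1.0, 0.1, -3.5]
finger_gap: 0.0158
grip_force: 59.2
```

>>> step_arm --pt "0 0 0.001 0 0 0" --pt "0 0 0.001 0 0 0" --pt "0 0 0 0 0 0"

```text
time: 14.45
tool_pos: [0.4707, 0.2659, 0.0475]
tcp_rot: [[-1.0, -0.0, 0.002], [-0.0, 1.0, 0.001], [-0.002, 0.001, -1.0]]
wrist_force: [-2.2, -0.9, 5.2]
finger_gap: 0.0156
grip_force: 59.9
```

>>> step_arm --pt "0 0 0 0 0 0" --pt "0 0 0 0 0 0" --pt "0 0 0 0 0 0" --pt "0 0 0 0 0 0" --pt "0 0 -0.02 0 0 0" --pt "0 0 -0.03 0 0 0" --pt "0 0 -0.04 0 0 0" --pt "0 0 -0.025 0 0 0" --pt "-0.003 -0.025 0 0 0 0" --pt "-0.005 -0.04 0 0 0 0" --pt "-0.005 -0.04 0 0 0 0" --pt "-0.005 -0.04 0 0 0 0" --pt "-0.005 -0.04 0 0 0 0" --pt "-0.005 -0.04 0 0 0 0" --pt "-0.005 -0.04 0 0 0 0" --pt "-0.005 -0.04 0 0 0 0" --pt "-0.005 -0.04 0 0 0 0" --pt "-0.002 -0.03 0 0 0 0" --pt "0 0 0 0 0 0" --pt "0 0 0 0 0 0" --jaw 0.045

```text
time: 16.45
tool_pos: [0.5146, -0.11, 0.1607]
tcp_rot: [[-1.0, 0.002, -0.0], [0.002, 1.0, 0.001], [0.0, 0.001, -1.0]]
wrist_force: [0.2, 0.9, -0.1]
finger_gap: 0.0448
grip_force: 0.0
```

>>> step_arm --pt "-0.0005 0.0005 0.03 0 0 0" --pt "0 0 0.03 0 0 0" --pt "0 0 0.03 0 0 0" --pt "0 0 0.015 0 0 0" --pt "0 0 0.006 0 0 0" --pt "0 0 0 0 0 0" --pt "0 0 0 0 0 0"

```text
time: 17.15
tool_pos: [0.5166, -0.109, 0.0513]
tcp_rot: [[-1.0, -0.001, 0.002], [-0.001, 1.0, -0.001], [-0.002, -0.001, -1.0]]
wrist_force: [0.2, -0.6, 1.3]
finger_gap: 0.0452
grip_force: 0.0
```

>>> step_arm --pt "0 0 0 0 0 0" --pt "0 0 0 0 0 0" --pt "0 0 0 0 0 0" --pt "0 0 0 0 0 0" --pt "0 0 0 0 0 0" --pt "0 0 0 0 0 0" --pt "0 0 -0.003 0 0 0" --pt "0 0 -0.005 0 0 0" --pt "0 0 -0.006 0 0 0" --pt "0 0 0 0 0 0" --jaw 0.0

```text
time: 18.15
tool_pos: [0.5158, -0.1091, 0.0647]
tcp_rot: [[-1.0, -0.0, 0.001], [-0.0, 1.0, -0.0], [-0.001, -0.0, -1.0]]
wrist_force: [1.4, -0.2, -2.4]
finger_gap: 0.0158
grip_force: 58.6
```

>>> step_arm --pt "0 0 -0.02 0 0 0" --pt "0 0 -0.03 0 0 0" --pt "0 0.02 -0.01 0 0 0" --pt "0 0.034 0 0 0 0" --pt "-0.001 0.04 0 0 0 0" --pt "-0.001 0.04 0 0 0 0" --pt "-0.001 0.04 0 0 0 0" --pt "-0.001 0.04 0 0 0 0" --pt "0 0.04 0 0 0 0" --pt "0 0.03 0 0 0 0" --pt "0 0.01 0 0 0 0" --pt "0 0 0 0 0 0" --pt "0 0 0.02 0 0 0" --pt "0 0 0.02 0 0 0" --pt "0 0 0.02 0 0 0" --pt "0 0 0.01 0 0 0" --pt "0 0 0.004 0 0 0" --pt "0 0 0.002 0 0 0" --pt "0 0 0 0 0 0" --pt "0 0 0 0 0 0"

```text
time: 20.15
tool_pos: [0.5203, 0.1851, 0.0491]
tcp_rot: [[-1.0, -0.0, 0.002], [-0.0, 1.0, 0.001], [-0.002, 0.001, -1.0]]
wrist_force: [-0.6, 0.3, -2.6]
finger_gap: 0.0156
grip_force: 59.1
```

>>> step_arm --pt "0 0 0.001 0 0 0" --pt "0 0 0.001 0 0 0" --pt "0 0 0 0 0 0"

```text
time: 20.45
tool_pos: [0.5205, 0.1852, 0.0475]
tcp_rot: [[-1.0, -0.0, 0.002], [-0.0, 1.0, 0.0], [-0.002, 0.0, -1.0]]
wrist_force: [-0.5, -0.8, 4.7]
finger_gap: 0.0154
grip_force: 59.8
```

>>> step_arm --pt "0 0 0 0 0 0" --pt "0 0 0 0 0 0" --pt "0 0 0 0 0 0" --pt "0 0 0 0 0 0" --pt "0 0 -0.02 0 0 0" --pt "0 0 -0.03 0 0 0" --pt "0 0 -0.04 0 0 0" --pt "0 0 -0.025 0 0 0" --pt "0 0 0 0 0 0" --pt "0 0 0 0 0 0" --jaw 0.045

```text
time: 21.45
tool_pos: [0.5196, 0.1851, 0.1615]
tcp_rot: [[-1.0, -0.0, 0.001], [-0.0, 1.0, 0.0], [-0.001, 0.0, -1.0]]
wrist_force: [0.0, 0.2, -1.3]
finger_gap: 0.0449
grip_force: 0.0
```

Run:
```python
from h import *
o=robot.observe(); print(o["tool_pos"])
S=robot.camera("scene"); T=robot.camera("top")
P=[]
for n,c in(("top",T),("scene",S)):
    x0,y0=(262,220) if n=="top" else (180,150)
    a=cv2.cvtColor(c["image"][y0:y0+40,x0:x0+40],cv2.COLOR_RGB2HSV)
    m=((a[...,0]<20)&(a[...,1]>70)).astype(np.uint8)
    _,lab,st,ce=cv2.connectedComponentsWithStats(m,connectivity=8); print(n,st[1:].tolist(),(ce[1:]+[x0,y0]).round(1).tolist())
    i=1+st[1:,4].argmax(); b=st[i]; P.append((x0+b[0]+b[2]/2-.5,y0+b[1]+b[3]/2-.5)); print(P[-1],onz(c,P[-1],.014))
print(tri([T,S],P))
a=[cv2.resize(T["image"][195:285,235:325],(400,400),interpolation=2),cv2.resize(S["image"][90:230,150:380],(400,243),interpolation=2)]
a[1]=cv2.copyMakeBorder(a[1],0,157,0,0,0)
cv2.imwrite("pics/b1.png",np.hstack(a)[:,:,::-1])
```

```text
[0.51962913 0.18507512 0.16148383]
top [[14, 13, 12, 12, 45]] [[281.9, 239.1]]
(np.float64(281.5), np.float64(238.5)) [ 0.52445732 -0.0743123   0.014     ]
scene [[12, 12, 13, 12, 88]] [[197.9, 167.2]]
(np.float64(198.0), np.float64(167.5)) [ 0.52448425 -0.07484211  0.014     ]
(array([ 0.52439856, -0.07457766,  0.01378014]), [np.float64(0.0002521485991975179), np.float64(0.0002521485991975176)])
```

View pics/b1.png

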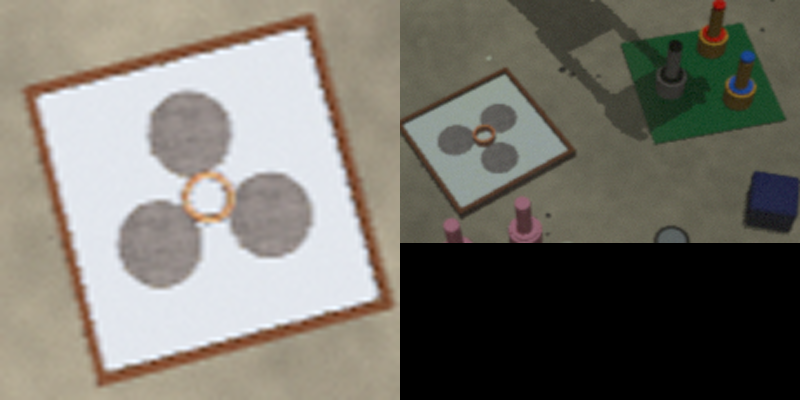

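All three stand upright on the mat, and the bare seats and ring are visible. The ring triangulates to (0.5244,-0.0746) with a mid-height of 14 mm, which is right. Fetching the ring.

>>> step_arm --pt "0 -0.02 0 0 0 0" --pt "-0.001 -0.04 0 0 0 0" --pt "-0.001 -0.04 0 0 0 0" --pt "-0.001 -0.04 0 0 0 0" --pt "-0.001 -0.04 0 0 0 0" --pt "-0.001 -0.04 0 0 0 0" --pt "0 -0.03 0 0 0 0" --pt "0 -0.0095 0 0 0 0" --pt "0 0 0.03 0 0 0" --pt "0 0 0.04 0 0 0" --pt "0 0 0.03 0 0 0" --pt "0 0 0.02 0 0 0" --pt "0 0 0.01 0 0 0" --pt "0 0 0 0 0 0" --pt "0 0 0 0 0 0"

```text
time: 23.05
tool_pos: [0.5247, -0.0742, 0.0313]
tcp_rot: [[-1.0, -0.001, 0.0], [-0.001, 1.0, 0.0], [-0.0, 0.0, -1.0]]
wrist_force: [0.8, 0.2, 0.3]
finger_gap: 0.045
grip_force: 0.0
```

>>> step_arm --pt "0 0 0.01 0 0 0" --pt "0 0 0.006 0 0 0" --pt "0 0 0.004 0 0 0" --pt "0 0 0 0 0 0" --pt "0 0 0 0 0 0"

```text
time: 23.55
tool_pos: [0.5243, -0.0746, 0.011]
tcp_rot: [[-1.0, -0.0, -0.0], [-0.0, 1.0, 0.0], [0.0, 0.0, -1.0]]
wrist_force: [0.3, 0.8, 0.9]
finger_gap: 0.0453
grip_force: 0.0
```

>>> step_arm --pt "0 0 0 0 0 0" --pt "0 0 0 0 0 0" --pt "0 0 0 0 0 0" --pt "0 0 0 0 0 0" --pt "0 0 0 0 0 0" --jaw 0.0

```text
time: 24.05
tool_pos: [0.5244, -0.0746, 0.0111]
tcp_rot: [[-1.0, -0.0, 0.0], [-0.0, 1.0, -0.0], [-0.0, -0.0, -1.0]]
wrist_force: [-0.7, 0.3, 0.7]
finger_gap: 0.0005
grip_force: 0.0
```

The jaws shut to 0.5 mm, so they missed the ring. I'll look.

Run:
```python
from h import *
S=robot.camera("scene")
o=robot.observe(); print(proj(S,o["tool_pos"]))
im=S["image"][120:200,158:238].astype(float); im=np.clip(255*(im/255)**.5,0,255).astype(np.uint8)
cv2.imwrite("pics/b2.png",cv2.resize(im,(560,560),interpolation=2)[:,:,::-1])
```

```text
[[198.21743152 168.21528035]]
```

View pics/b2.png

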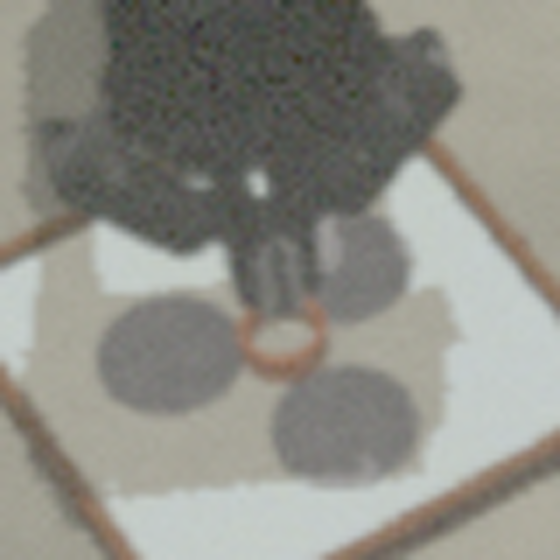

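The ring at crop (283,342) is unmoved, and the shut tips end near crop (272,308), higher or further back than predicted. I'll tell the two apart with a touch probe, shut fingers, on the empty blue seat.

>>> step_arm --pt "0 0 -0.03 0 0 0" --pt "-0.02 0.005 0 0 0 0" --pt "-0.02 0.005 0 0 0 0" --pt "0 0 0.02 0 0 0" --pt "0 0 0.008 0 0 0" --pt "0 0 0.001 0 0 0" --pt "0 0 0.001 0 0 0" --pt "0 0 0.001 0 0 0" --pt "0 0 0 0 0 0"

```text
time: 25.0
tool_pos: [0.5645, -0.0647, 0.0105]
tcp_rot: [[-1.0, 0.0, 0.001], [0.0, 1.0, -0.0], [-0.001, -0.0, -1.0]]
wrist_force: [-0.6, -0.0, 0.3]
finger_gap: -0.0003
grip_force: 0.0
```

>>> step_arm --pt "0 0 0.001 0 0 0" --pt "0 0 0.001 0 0 0" --pt "0 0 0.001 0 0 0" --pt "0 0 0.001 0 0 0" --pt "0 0 0 0 0 0"

```text
time: 25.5
tool_pos: [0.5641, -0.0645, 0.0058]
tcp_rot: [[-1.0, -0.0, -0.0], [-0.0, 1.0, 0.0], [0.0, 0.0, -1.0]]
wrist_force: [1.1, -0.6, -1.0]
finger_gap: 0.0001
grip_force: 0.0
```

>>> step_arm --pt "0 0 0.001 0 0 0" --pt "0 0 0.001 0 0 0" --pt "0 0 0.001 0 0 0" --pt "0 0 0.001 0 0 0" --pt "0 0 0.001 0 0 0" --pt "0 0 0.001 0 0 0" --pt "0 0 0 0 0 0"

```text
time: 26.2
tool_pos: [0.5642, -0.0645, -0.0002]
tcp_rot: [[-1.0, -0.0, -0.0], [-0.0, 1.0, 0.0], [0.0, 0.0, -1.0]]
wrist_force: [-0.4, 0.6, 0.3]
finger_gap: -0.0
grip_force: 0.0
```

>>> step_arm --pt "0 0 0.001 0 0 0" --pt "0 0 0.001 0 0 0" --pt "0 0 0.001 0 0 0" --pt "0 0 0.001 0 0 0" --pt "0 0 0.001 0 0 0" --pt "0 0 0 0 0 0"

```text
time: 26.8
tool_pos: [0.5641, -0.0645, -0.0052]
tcp_rot: [[-1.0, -0.0, -0.0], [-0.0, 1.0, 0.0], [0.0, 0.0, -1.0]]
wrist_force: [0.5, -0.6, 0.2]
finger_gap: 0.0
grip_force: 0.0
```

>>> step_arm --pt "0 0 0.001 0 0 0" --pt "0 0 0.001 0 0 0" --pt "0 0 0.001 0 0 0" --pt "0 0 0.001 0 0 0" --pt "0 0 0.001 0 0 0" --pt "0 0 0 0 0 0"

```text
time: 27.4
tool_pos: [0.5641, -0.0646, -0.0102]
tcp_rot: [[-1.0, -0.0, -0.0], [-0.0, 1.0, 0.0], [0.0, 0.0, -1.0]]
wrist_force: [-0.0, -0.1, -0.4]
finger_gap: 0.0002
grip_force: 0.0
```

>>> step_arm --pt "0 0 0.001 0 0 0" --pt "0 0 0.001 0 0 0" --pt "0 0 0.001 0 0 0" --pt "0 0 0.001 0 0 0" --pt "0 0 0.001 0 0 0" --pt "0 0 0 0 0 0"

```text
time: 28.0
tool_pos: [0.5641, -0.0645, -0.0152]
tcp_rot: [[-1.0, -0.0, -0.0], [-0.0, 1.0, 0.0], [0.0, 0.0, -1.0]]
wrist_force: [-0.0, -0.0, -0.2]
finger_gap: 0.0001
grip_force: 0.0
```

Run:
```python
from h import *
S=robot.camera("scene")
o=robot.observe(); print(o["tool_pos"],o["wrist_force"],proj(S,o["tool_pos"]))
im=S["image"][120:200,158:238].astype(float); im=np.clip(255*(im/255)**.5,0,255).astype(np.uint8)
cv2.imwrite("pics/b3.png",cv2.resize(im,(560,560),interpolation=2)[:,:,::-1])
```

```text
[ 0.56415797 -0.06454125 -0.01517932] [0.35050516 0.60264419 0.97258978] [[208.11003798 187.55357098]]
```

View pics/b3.png

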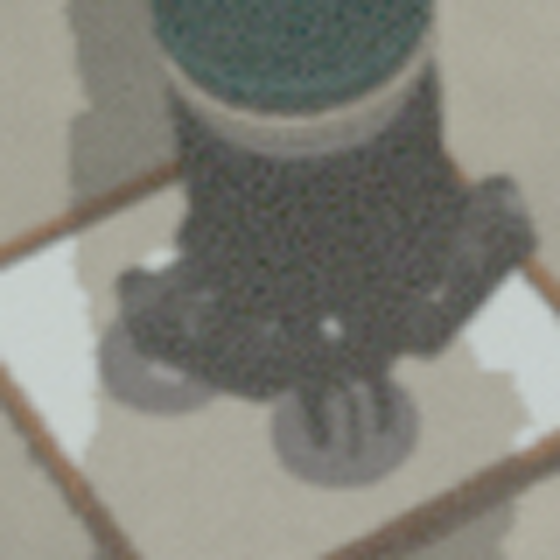

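The shut tips now end at crop (345,447), very close to the seat surface, so the true fingertip is about 23 mm above the reported TCP. Probing the last millimetres.

>>> step_arm --pt "0 0 0.001 0 0 0" --pt "0 0 0.001 0 0 0" --pt "0 0 0 0 0 0"

```text
time: 28.35
tool_pos: [0.5642, -0.0645, -0.0172]
tcp_rot: [[-1.0, -0.0, -0.0], [-0.0, 1.0, 0.0], [0.0, 0.0, -1.0]]
wrist_force: [0.4, 0.2, 0.7]
finger_gap: 0.0001
grip_force: 0.0
```

>>> step_arm --pt "0 0 0.001 0 0 0" --pt "0 0 0.001 0 0 0" --pt "0 0 0 0 0 0"

```text
time: 28.65
tool_pos: [0.5644, -0.0646, -0.0177]
tcp_rot: [[-1.0, -0.0, -0.0], [-0.0, 1.0, -0.0], [0.0, -0.0, -1.0]]
wrist_force: [-3.3, 0.4, 9.1]
finger_gap: -0.0001
grip_force: 4.5
```

Contact is at TCP z = -0.0176, so the real fingertips are about 25.6 mm above the reported TCP. The ring pick needs TCP z of about -0.016.

>>> step_arm --pt "0 0 -0.02 0 0 0" --pt "0 0 -0.03 0 0 0" --pt "0.02 -0.005 0 0 0 0" --pt "0.02 -0.005 0 0 0 0" --pt "0 0 0 0 0 0" --pt "0 0 0.02 0 0 0" --pt "0 0 0.015 0 0 0" --pt "0 0 0.007 0 0 0" --pt "0 0 0.005 0 0 0" --pt "0 0 0 0 0 0" --pt "0 0 0 0 0 0" --jaw 0.045

```text
time: 29.75
tool_pos: [0.5247, -0.0746, -0.0159]
tcp_rot: [[-1.0, -0.0, 0.0], [-0.0, 1.0, -0.0], [-0.0, -0.0, -1.0]]
wrist_force: [-0.1, 1.0, 1.0]
finger_gap: 0.0451
grip_force: 0.0
```

>>> step_arm --pt "0 0 0 0 0 0" --pt "0 0 0 0 0 0" --pt "0 0 0 0 0 0" --pt "0 0 0 0 0 0" --pt "0 0 0 0 0 0" --jaw 0.0

```text
time: 30.25
tool_pos: [0.5253, -0.0747, -0.0151]
tcp_rot: [[-1.0, -0.0, 0.002], [-0.0, 1.0, -0.0], [-0.002, -0.0, -1.0]]
wrist_force: [-0.5, 0.1, 5.5]
finger_gap: 0.0257
grip_force: 59.5
```

Ring gripped at 25.7 mm gap, the same closing bias as with the dies. Carrying it to above the pin.

>>> step_arm --pt "0 0 -0.02 0 0 0" --pt "0 0 -0.04 0 0 0" --pt "0 0 -0.03 0 0 0" --pt "0.006 -0.02 0 0 0 0" --pt "0.012 -0.038 0 0 0 0" --pt "0.012 -0.038 0 0 0 0" --pt "0.012 -0.038 0 0 0 0" --pt "0.012 -0.038 0 0 0 0" --pt "0.009 -0.028 0 0 0 0" --pt "0.003 -0.0105 0 0 0 0" --pt "0 0 0 0 0 0" --pt "0 0 0.02 0 0 0" --pt "0 0 0.02 0 0 0" --pt "0 0 0 0 0 0" --pt "0 0 0 0 0 0"

```text
time: 31.75
tool_pos: [0.4582, -0.2835, 0.0336]
tcp_rot: [[-1.0, -0.001, -0.001], [-0.001, 1.0, 0.001], [0.001, 0.001, -1.0]]
wrist_force: [0.1, 0.2, 0.5]
finger_gap: 0.0256
grip_force: 59.1
```

Run:
```python
from h import *
S=robot.camera("scene")
o=robot.observe(); print(o["tool_pos"],o["finger_gap"])
t=o["tool_pos"]; print("ring bottom exp",proj(S,t+[0,0,.023]),proj(S,t+[0,0,.035]),"pin",proj(S,[.4585,-.285,.035]),proj(S,[.4585,-.285,.0475]))
im=S["image"][120:200,55:135].astype(float); im=np.clip(255*(im/255)**.5,0,255).astype(np.uint8)
cv2.imwrite("pics/c1.png",cv2.resize(im,(560,560),interpolation=2)[:,:,::-1])
```

```text
[ 0.45894155 -0.28426252  0.03442355] 0.025445113763924346
ring bottom exp [[ 95.11095269 156.87203074]] [[ 93.65578085 153.43406734]] pin [[ 97.39543419 163.06125784]] [[ 95.92699171 159.59950349]]
```

View pics/c1.png

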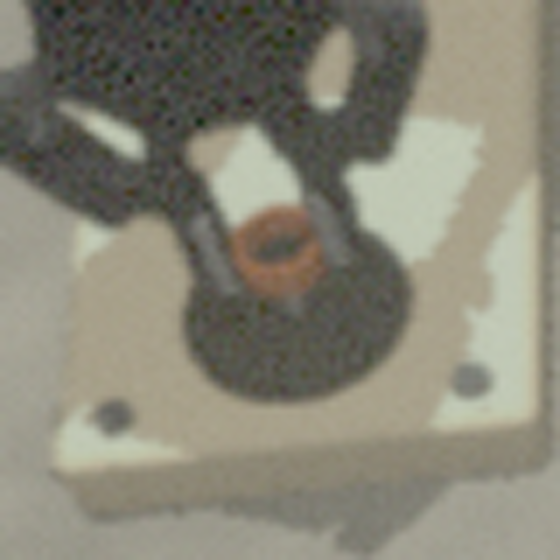

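The ring hangs level at crop (279,252), and the pin foot shows just below it at (290,305). Both agree with the projections to within 1 px. Lowering.

>>> step_arm --pt "-0.001 -0.0005 0.005 0 0 0" --pt "0 0 0.006 0 0 0" --pt "0 0 0.006 0 0 0" --pt "0 0 0.003 0 0 0" --pt "0 0 0 0 0 0" --pt "0 0 0 0 0 0"

```text
time: 32.4
tool_pos: [0.4592, -0.2855, 0.0138]
tcp_rot: [[-1.0, 0.0, -0.0], [0.0, 1.0, 0.0], [0.0, 0.0, -1.0]]
wrist_force: [-0.9, 0.9, -0.5]
finger_gap: 0.0254
grip_force: 59.1
```

>>> step_arm --pt "0 0 0.001 0 0 0" --pt "0 0 0.001 0 0 0" --pt "0 0 0 0 0 0"

```text
time: 32.7
tool_pos: [0.4594, -0.2856, 0.012]
tcp_rot: [[-1.0, -0.0, 0.0], [-0.0, 1.0, -0.0], [-0.0, -0.0, -1.0]]
wrist_force: [0.0, 0.0, 0.1]
finger_gap: 0.0255
grip_force: 59.1
```

>>> step_arm --pt "0 0 0.001 0 0 0" --pt "0 0 0.0005 0 0 0" --pt "0 0 0 0 0 0"

```text
time: 33.0
tool_pos: [0.4594, -0.2857, 0.0119]
tcp_rot: [[-1.0, -0.0, -0.0], [-0.0, 1.0, 0.0], [0.0, 0.0, -1.0]]
wrist_force: [-2.7, 1.9, 9.4]
finger_gap: 0.0256
grip_force: 60.2
```

Contact is at 0.012, as predicted for the pad. Releasing and withdrawing.

>>> step_arm --pt "0 0 0 0 0 0" --pt "0 0 0 0 0 0" --pt "0 0 0 0 0 0" --pt "0 0 -0.01 0 0 0" --pt "0 0 -0.03 0 0 0" --pt "0 0 -0.04 0 0 0" --pt "0 0 -0.035 0 0 0" --pt "-0.01 0.04 0 0 0 0" --pt "-0.01 0.04 0 0 0 0" --pt "-0.01 0.04 0 0 0 0" --pt "-0.01 0.04 0 0 0 0" --pt "-0.01 0.04 0 0 0 0" --pt "-0.01 0.04 0 0 0 0" --pt "0 0.04 0 0 0 0" --pt "0 0 0 0 0 0" --pt "0 0 0 0 0 0" --jaw 0.045

```text
time: 34.6
tool_pos: [0.5194, -0.0049, 0.1259]
tcp_rot: [[-1.0, -0.003, 0.0], [-0.003, 1.0, -0.001], [-0.0, -0.001, -1.0]]
wrist_force: [0.0, -0.6, 0.2]
finger_gap: 0.0453
grip_force: 0.0
```

Run:
```python
from h import *
S=robot.camera("scene"); T=robot.camera("top"); P=[]
o=robot.observe(); print(o["tool_pos"],o["time"])
for n,c in(("top",T),("scene",S)):
    x0,y0=(354,253) if n=="top" else (82,148)
    a=cv2.cvtColor(c["image"][y0:y0+30,x0:x0+30],cv2.COLOR_RGB2HSV)
    m=((a[...,0]<20)&(a[...,1]>90)&(a[...,2]>60)).astype(np.uint8)
    _,lab,st,ce=cv2.connectedComponentsWithStats(m,connectivity=8); i=1+st[1:,4].argmax(); b=st[i]; print(n,b)
    P.append((x0+b[0]+b[2]/2-.5,y0+b[1]+b[3]/2-.5)); print(P[-1],onz(c,P[-1],.041))
print(tri([T,S],P))
cv2.imwrite("pics/c2.png",np.hstack([cv2.resize(T["image"][248:288,349:389],(400,400),interpolation=2),cv2.resize(S["image"][143:183,77:117],(400,400),interpolation=2)])[:,:,::-1])
```

```text
[ 0.51935747 -0.00632032  0.12577432] 34.7
top [10  9 14 13 93]
(np.float64(370.5), np.float64(268.0)) [ 0.45820975 -0.28598025  0.041     ]
scene [  7   7  15  14 141]
(np.float64(96.0), np.float64(161.5)) [ 0.4582735  -0.28649138  0.041     ]
(array([ 0.45813497, -0.28631375,  0.04070068]), [np.float64(0.00022679567529036279), np.float64(0.00022679567529028217)])
```

View pics/c2.png

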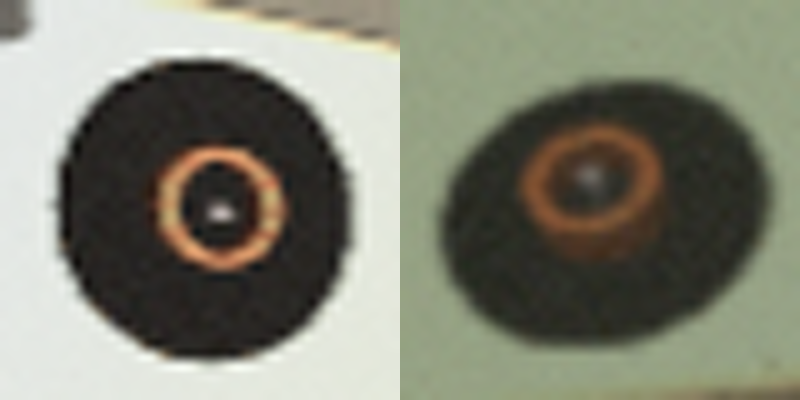

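The ring lies flat on the pad with the pin's bright tip inside its bore, near the centre in both views, at a mid-height of 40.7 mm. Now returning the punch from mat (0.5204,0.1852) to tray (0.5158,-0.1091).

>>> step_arm --pt "0 0.035 0 0 0 0" --pt "0 0.04 0 0 0 0" --pt "-0.001 0.04 0 0 0 0" --pt "0 0.04 0 0 0 0" --pt "0 0.027 0 0 0 0" --pt "0 0.008 0 0 0 0" --pt "0 0 0 0 0 0" --pt "0 0 0 0 0 0"

```text
time: 35.5
tool_pos: [0.5204, 0.1828, 0.1253]
tcp_rot: [[-1.0, 0.001, -0.0], [0.001, 1.0, -0.001], [0.0, -0.001, -1.0]]
wrist_force: [0.0, 0.3, 0.2]
finger_gap: 0.0454
grip_force: 0.0
```

>>> step_arm --pt "0 0.002 0.03 0 0 0" --pt "0 0 0.03 0 0 0" --pt "0 0 0.013 0 0 0" --pt "0 0 0.005 0 0 0" --pt "0 0 0 0 0 0" --pt "0 0 0 0 0 0"

```text
time: 36.1
tool_pos: [0.5215, 0.1864, 0.0488]
tcp_rot: [[-1.0, 0.0, 0.002], [0.0, 1.0, 0.001], [-0.002, 0.001, -1.0]]
wrist_force: [0.7, 0.9, -0.0]
finger_gap: 0.0447
grip_force: 0.0
```

>>> step_arm --pt "0 0 0 0 0 0" --pt "0 0 0 0 0 0" --pt "0 0 0 0 0 0" --pt "0 0 0 0 0 0" --pt "0 0 0 0 0 0" --pt "0 0 0 0 0 0" --pt "0 0 -0.005 0 0 0" --pt "0 0 -0.015 0 0 0" --pt "0 0 -0.03 0 0 0" --pt "0 0 -0.025 0 0 0" --pt "0 0 0 0 0 0" --pt "0 0 0 0 0 0" --jaw 0.0

```text
time: 37.3
tool_pos: [0.5204, 0.1867, 0.1229]
tcp_rot: [[-1.0, -0.0, 0.001], [-0.0, 1.0, 0.001], [-0.001, 0.001, -1.0]]
wrist_force: [-0.3, -0.3, -4.5]
finger_gap: 0.0153
grip_force: 58.9
```

>>> step_arm --pt "0 -0.02 0 0 0 0" --pt "0 -0.035 0 0 0 0" --pt "0.001 -0.04 0 0 0 0" --pt "0.001 -0.04 0 0 0 0" --pt "0.001 -0.04 0 0 0 0" --pt "0.0015 -0.04 0 0 0 0" --pt "0 -0.04 0 0 0 0" --pt "0 -0.03 0 0 0 0" --pt "0 -0.0108 0 0 0 0" --pt "0 0 0 0 0 0" --pt "0 0 0.02 0 0 0" --pt "0 0 0.02 0 0 0" --pt "0 0 0.016 0 0 0" --pt "0 0 0.006 0 0 0" --pt "0 0 0 0 0 0" --pt "0 0 0 0 0 0"

```text
time: 38.9
tool_pos: [0.5162, -0.1087, 0.0608]
tcp_rot: [[-1.0, -0.001, 0.0], [-0.001, 1.0, 0.0], [-0.0, 0.0, -1.0]]
wrist_force: [-0.3, 0.3, -3.1]
finger_gap: 0.015
grip_force: 59.1
```

>>> step_arm --pt "0 0 0.004 0 0 0" --pt "0 0 0.002 0 0 0" --pt "0 0 0.001 0 0 0" --pt "0 0 0 0 0 0" --pt "0 0 0 0 0 0"

```text
time: 39.4
tool_pos: [0.5159, -0.1095, 0.0536]
tcp_rot: [[-1.0, 0.0, 0.0], [0.0, 1.0, -0.0], [-0.0, -0.0, -1.0]]
wrist_force: [-0.4, -0.7, -4.2]
finger_gap: 0.0156
grip_force: 59.1
```

>>> step_arm --pt "0 0 0.001 0 0 0" --pt "0 0 0.001 0 0 0" --pt "0 0 0 0 0 0"

```text
time: 39.7
tool_pos: [0.517, -0.1099, 0.0529]
tcp_rot: [[-1.0, -0.0, 0.002], [-0.0, 1.0, -0.001], [-0.002, -0.001, -1.0]]
wrist_force: [-0.9, -0.4, 5.5]
finger_gap: 0.0154
grip_force: 60.0
```

>>> step_arm --pt "0 0 0 0 0 0" --pt "0 0 0 0 0 0" --pt "0 0 0 0 0 0" --pt "0 0 0 0 0 0" --pt "0 0 -0.02 0 0 0" --pt "0 0 -0.03 0 0 0" --pt "0 0 -0.025 0 0 0" --pt "0.003 0.025 0 0 0 0" --pt "0.005 0.04 0 0 0 0" --pt "0.005 0.04 0 0 0 0" --pt "0.005 0.04 0 0 0 0" --pt "0.005 0.04 0 0 0 0" --pt "0.005 0.04 0 0 0 0" --pt "0.005 0.04 0 0 0 0" --pt "0.005 0.04 0 0 0 0" --pt "0.005 0.04 0 0 0 0" --pt "0.003 0.03 0 0 0 0" --pt "0 0 0 0 0 0" --pt "0 0 0 0 0 0" --jaw 0.045

```text
time: 41.6
tool_pos: [0.4694, 0.266, 0.1262]
tcp_rot: [[-1.0, -0.002, -0.001], [-0.002, 1.0, -0.001], [0.001, -0.001, -1.0]]
wrist_force: [-0.6, 0.7, 0.9]
finger_gap: 0.0452
grip_force: 0.0
```

>>> step_arm --pt "-0.001 0 0.03 0 0 0" --pt "0 0 0.03 0 0 0" --pt "0 0 0.013 0 0 0" --pt "0 0 0.005 0 0 0" --pt "0 0 0 0 0 0" --pt "0 0 0 0 0 0"

```text
time: 42.2
tool_pos: [0.472, 0.2658, 0.0498]
tcp_rot: [[-1.0, 0.0, 0.002], [0.0, 1.0, 0.001], [-0.002, 0.001, -1.0]]
wrist_force: [-0.3, -0.5, 0.5]
finger_gap: 0.045
grip_force: 0.0
```

>>> step_arm --pt "0 0 0 0 0 0" --pt "0 0 0 0 0 0" --pt "0 0 0 0 0 0" --pt "0 0 0 0 0 0" --pt "0 0 0 0 0 0" --pt "0 0 0 0 0 0" --pt "0 0 -0.005 0 0 0" --pt "0 0 -0.015 0 0 0" --pt "0 0 -0.03 0 0 0" --pt "0 0 -0.025 0 0 0" --pt "0 0 0 0 0 0" --pt "0 0 0 0 0 0" --jaw 0.0

```text
time: 43.4
tool_pos: [0.4709, 0.2658, 0.1239]
tcp_rot: [[-1.0, -0.0, 0.001], [-0.0, 1.0, 0.001], [-0.001, 0.001, -1.0]]
wrist_force: [-0.1, 0.1, -2.8]
finger_gap: 0.0155
grip_force: 58.9
```

>>> step_arm --pt "0 -0.02 0 0 0 0" --pt "-0.003 -0.035 0 0 0 0" --pt "-0.005 -0.04 0 0 0 0" --pt "-0.005 -0.04 0 0 0 0" --pt "-0.005 -0.04 0 0 0 0" --pt "-0.005 -0.04 0 0 0 0" --pt "-0.0045 -0.04 0 0 0 0" --pt "0 -0.035 0 0 0 0" --pt "0 -0.02 0 0 0 0" --pt "0 -0.0045 0 0 0 0" --pt "0 0 0 0 0 0" --pt "0 0 0.02 0 0 0" --pt "0 0 0.02 0 0 0" --pt "0 0 0.018 0 0 0" --pt "0 0 0.008 0 0 0" --pt "0 0 0.002 0 0 0" --pt "0 0 0 0 0 0" --pt "0 0 0 0 0 0"

```text
time: 45.2
tool_pos: [0.4991, -0.0486, 0.0563]
tcp_rot: [[-1.0, -0.001, 0.001], [-0.001, 1.0, -0.0], [-0.001, -0.0, -1.0]]
wrist_force: [0.1, 0.6, -3.3]
finger_gap: 0.015
grip_force: 59.2
```

>>> step_arm --pt "0 0 0.001 0 0 0" --pt "0 0 0.001 0 0 0" --pt "0 0 0.001 0 0 0" --pt "0 0 0 0 0 0"

```text
time: 45.6
tool_pos: [0.4994, -0.0491, 0.0541]
tcp_rot: [[-1.0, 0.0, 0.002], [0.0, 1.0, -0.0], [-0.002, -0.0, -1.0]]
wrist_force: [-1.8, -0.1, 4.5]
finger_gap: 0.0149
grip_force: 60.0
```

>>> step_arm --pt "0 0 0 0 0 0" --pt "0 0 0 0 0 0" --pt "0 0 0 0 0 0" --pt "0 0 0 0 0 0" --pt "0 0 -0.02 0 0 0" --pt "0 0 -0.03 0 0 0" --pt "0 0 -0.025 0 0 0" --pt "-0.006 0.025 0 0 0 0" --pt "-0.008 0.04 0 0 0 0" --pt "-0.008 0.04 0 0 0 0" --pt "-0.008 0.04 0 0 0 0" --pt "-0.008 0.04 0 0 0 0" --pt "-0.008 0.04 0 0 0 0" --pt "-0.008 0.04 0 0 0 0" --pt "-0.008 0.035 0 0 0 0" --pt "-0.0045 0.0135 0 0 0 0" --pt "0 0 0 0 0 0" --pt "0 0 0 0 0 0" --jaw 0.045

```text
time: 47.4
tool_pos: [0.5643, 0.2637, 0.127]
tcp_rot: [[-1.0, -0.0, -0.001], [-0.0, 1.0, -0.001], [0.001, -0.001, -1.0]]
wrist_force: [-0.7, -0.1, -0.0]
finger_gap: 0.0451
grip_force: 0.0
```

>>> step_arm --pt "-0.0008 0.0005 0.03 0 0 0" --pt "0 0 0.03 0 0 0" --pt "0 0 0.013 0 0 0" --pt "0 0 0.005 0 0 0" --pt "0 0 0 0 0 0" --pt "0 0 0 0 0 0"

```text
time: 48.0
tool_pos: [0.5667, 0.2651, 0.051]
tcp_rot: [[-1.0, 0.0, 0.002], [0.0, 1.0, 0.001], [-0.002, 0.001, -1.0]]
wrist_force: [0.2, -0.4, 0.0]
finger_gap: 0.045
grip_force: 0.0
```

>>> step_arm --pt "0 0 0 0 0 0" --pt "0 0 0 0 0 0" --pt "0 0 0 0 0 0" --pt "0 0 0 0 0 0" --pt "0 0 0 0 0 0" --pt "0 0 0 0 0 0" --pt "0 0 -0.005 0 0 0" --pt "0 0 -0.015 0 0 0" --pt "0 0 -0.03 0 0 0" --pt "0 0 -0.025 0 0 0" --pt "0 0 0 0 0 0" --pt "0 0 0 0 0 0" --jaw 0.0

```text
time: 49.2
tool_pos: [0.5658, 0.2653, 0.125]
tcp_rot: [[-1.0, -0.0, 0.001], [-0.0, 1.0, 0.001], [-0.001, 0.001, -1.0]]
wrist_force: [0.5, -0.6, -4.2]
finger_gap: 0.0149
grip_force: 58.9
```

>>> step_arm --pt "0 -0.02 0 0 0 0" --pt "0 -0.035 0 0 0 0" --pt "0.001 -0.04 0 0 0 0" --pt "0.001 -0.04 0 0 0 0" --pt "0.001 -0.04 0 0 0 0" --pt "0.001 -0.04 0 0 0 0" --pt "0.001 -0.04 0 0 0 0" --pt "0.001 -0.04 0 0 0 0" --pt "0 -0.023 0 0 0 0" --pt "0 -0.01 0 0 0 0" --pt "0 0 0 0 0 0" --pt "0 0 0.02 0 0 0" --pt "0 0 0.02 0 0 0" --pt "0 0 0.018 0 0 0" --pt "0 0 0.008 0 0 0" --pt "0 0 0.002 0 0 0" --pt "0 0 0 0 0 0" --pt "0 0 0 0 0 0"

```text
time: 51.0
tool_pos: [0.5604, -0.0626, 0.0573]
tcp_rot: [[-1.0, -0.001, 0.001], [-0.001, 1.0, -0.0], [-0.001, -0.0, -1.0]]
wrist_force: [1.3, -0.6, -2.9]
finger_gap: 0.0153
grip_force: 59.1
```

>>> step_arm --pt "0 0 0.001 0 0 0" --pt "0 0 0.001 0 0 0" --pt "0 0 0.001 0 0 0" --pt "0 0 0 0 0 0"

```text
time: 51.4
tool_pos: [0.5609, -0.0632, 0.055]
tcp_rot: [[-1.0, 0.0, 0.002], [0.0, 1.0, -0.0], [-0.002, -0.0, -1.0]]
wrist_force: [-0.8, -0.3, 4.2]
finger_gap: 0.0152
grip_force: 59.8
```

Contact. Release, rise and retreat to the mat side for a clear view.

>>> step_arm --pt "0 0 0 0 0 0" --pt "0 0 0 0 0 0" --pt "0 0 0 0 0 0" --pt "0 0 0 0 0 0" --pt "0 0 -0.02 0 0 0" --pt "0 0 -0.03 0 0 0" --pt "0 0 -0.04 0 0 0" --pt "0 0.03 -0.01 0 0 0" --pt "0 0.04 0 0 0 0" --pt "0 0.04 0 0 0 0" --pt "0 0.04 0 0 0 0" --pt "0 0.04 0 0 0 0" --pt "0 0.04 0 0 0 0" --pt "0 0.04 0 0 0 0" --pt "0 0.03 0 0 0 0" --pt "0 0 0 0 0 0" --pt "0 0 0 0 0 0" --jaw 0.045

```text
time: 53.1
tool_pos: [0.5592, 0.2375, 0.1531]
tcp_rot: [[-1.0, -0.002, -0.001], [-0.002, 1.0, -0.001], [0.001, -0.001, -1.0]]
wrist_force: [0.2, 0.2, -0.3]
finger_gap: 0.0452
grip_force: 0.0
```

Run:
```python
from h import *
S=robot.camera("scene"); T=robot.camera("top")
o=robot.observe(); print(o["tool_pos"],o["time"])
for n,c in(("top",T),("scene",S)):
    old=cv2.imread(f"pics/{n}0.png")[:,:,::-1]; 
    sl=(slice(205,270),slice(255,315)) if n=="top" else (slice(125,195),slice(165,225))
    A=cv2.cvtColor(old[sl].copy(),cv2.COLOR_RGB2HSV).astype(int);B=cv2.cvtColor(c["image"][sl],cv2.COLOR_RGB2HSV).astype(int)
    for k,f in {"blue":lambda a:(abs(a[...,0]-110)<12)&(a[...,1]>120),"red":lambda a:((a[...,0]<6)|(a[...,0]>172))&(a[...,1]>140),"dark":lambda a:(a[...,2]<(75 if n=="top" else 50))}.items():
        r=[]
        for a in(A,B):
            ys,xs=np.nonzero(f(a)); r.append((len(xs),xs.min(),xs.max(),ys.min(),ys.max(),xs.mean().round(1),ys.mean().round(1)))
        print(n,k,[list(map(float,q)) for q in r])
    d=cv2.absdiff(cv2.GaussianBlur(old,(5,5),0),cv2.GaussianBlur(c["image"],(5,5),0)).max(2)
    print("bystander diff",[ (t,int(d[int(b[1]):int(b[3]),int(b[0]):int(b[2])].max())) for t in("jar","ring_box","loupe") for b in [r["box"] for r in robot.search_frame(n,t)[:1]]])
```

```text
[0.55940341 0.23620376 0.15314564] 53.2
top blue [[102.0, 18.0, 29.0, 13.0, 25.0, 23.5, 18.8], [102.0, 18.0, 29.0, 14.0, 25.0, 23.7, 19.3]]
top red [[113.0, 11.0, 22.0, 39.0, 50.0, 16.4, 44.6], [114.0, 11.0, 22.0, 39.0, 51.0, 16.6, 45.1]]
top dark [[103.0, 21.0, 48.0, 19.0, 43.0, 41.2, 36.8], [50.0, 21.0, 48.0, 20.0, 42.0, 41.0, 36.7]]
bystander diff [('jar', 15), ('ring_box', 15)]
scene blue [[96.0, 35.0, 47.0, 29.0, 53.0, 40.1, 41.5], [93.0, 34.0, 47.0, 29.0, 52.0, 39.9, 41.5]]
scene red [[86.0, 34.0, 46.0, 5.0, 29.0, 39.6, 17.2], [88.0, 34.0, 46.0, 5.0, 28.0, 39.1, 16.3]]
scene dark [[108.0, 9.0, 59.0, 19.0, 69.0, 17.0, 33.9], [90.0, 9.0, 58.0, 19.0, 68.0, 13.9, 31.3]]
bystander diff [('jar', 9), ('ring_box', 7), ('loupe', 7)]
```

All three are back within about 1 px (2 mm) of their starting places in both views, and the bystanders are unchanged. Handing in.

```bash
python3 -c "
from rig import robot
print(robot.finish_job())"
```

```text
the job is handed in; nothing more can be done
None
```

I handed the job in at about 53 s: the ring blank lies flat around the machine's pin, and both dies and the punch are back upright on their own seats, within about 2 mm of where they started; the hand-in gave no verdict.

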